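# Lay the glue cartridge in its cradle and close the keeper

## Task

Gently push the tall capped glue cartridge over so that it lies down along its cradle, using only the fingertips or the outside of the fingers: do not grip, squeeze or lift it. Then push the cradle's hinged keeper bar over the lying cartridge until it is fully closed. Leave the short sleeves and the pink pods where they are.

Things in the scene. Friction and masses are not known exactly. Their poses are not given: they have to be found in the camera images.
- cartridge: white tube, 0.15 to 0.3 kg, standing on the cradle's floor: body 44 mm diameter, 130 mm tall, then a green cap 36 mm diameter up to 150 mm and a black stub 14 mm diameter up to 160 mm. Origin at the centre of its underside, z axis along the tube to the cap. Pushed some 110 mm above its underside it tips without sliding; past about 18 degrees it falls over by itself
- cartridge_mid (a point): point on the cartridge's axis, 70 mm above its underside; when it lies in the cradle this point is 32 mm above the table
- cradle: aluminium trough fixed to the table, 74 mm (x) by 240 mm (y), turned only about z. Origin at the centre of its underside, on the table; y axis along the trough: the cartridge stands near y = -82 mm and must fall towards +y. Two dark lugs, 44 mm long, at y = 10 mm reach 57 mm above the table; the one at -x carries the keeper's hinge
- cradle_bed (a point): centre of the cradle's floor (black rubber face), 10 mm above the cradle's origin. The inside is 50 mm wide (x) and 224 mm long (y); side walls and the +y end wall reach 42 mm above the table, the -y end wall only 24 mm
- keeper (a joint): hinge of the keeper (rad), a flat steel bar 74 mm long, 34 mm wide (along the cradle), 6 mm thick. 0 = fully closed, level across the trough, top face 63 mm above the table, 3 mm clear of the lying cartridge; 1.57 = straight up; starts at 1.65 to 1.9, leaning out over the cradle's -x side; stop at 1.95. Slightly stiff: it stays where left, about 1 N at its end moves it
- keeper_hinge (a point): the keeper's hinge axis (parallel to the cradle's y axis), at cradle x = -34, y = 10, z = 60 mm; mid-thickness of the bar
- keeper_end (a point): middle of the keeper's free end, 74 mm from the hinge, mid-thickness
- sleeve1: bystander: short white open sleeve standing on the table, 40 mm diameter, 75 mm tall with an 18 mm bore; origin at the centre of its underside
- sleeve2: bystander: short white open sleeve standing on the table, 40 mm diameter, 75 mm tall with an 18 mm bore; origin at the centre of its underside
- pod1: bystander: pink plastic ovoid pod with a grey disc on top, 75 mm long (its x axis), 42 mm wide, 41 mm high, loose on the table; origin under its middle, on the table
- pod2: bystander: pink plastic ovoid pod with a grey disc on top, 75 mm long (its x axis), 42 mm wide, 41 mm high, loose on the table; origin under its middle, on the table
Mind the look-alikes: they are no part of the job. Leave any purple look-alike of the cartridge alone.

How it is judged:
On the way, in this order (a step that is already met when the one before it is completed fails the run):
1. the cartridge lies at rest along the cradle's floor while the keeper is still open (over 1.0 rad) (angle between cartridge's own z axis and vertical between 1.49 and 1.65 rad and x of cartridge_mid in the frame of cradle between -0.008 and 0.008 m and y of cartridge_mid in the frame of cradle between -0.05 and 0.05 m and z of cartridge_mid in the frame of cradle between 0.027 and 0.037 m and angle between the z axis of cartridge and the y axis of cradle, either way round below 0.1 rad and linear speed of cartridge below 0.02 m/s and value of joint keeper above 1 rad), for 0.2 s.
2. the keeper is closed (under 0.08 rad) over the lying cartridge (angle between cartridge's own z axis and vertical between 1.49 and 1.65 rad and x of cartridge_mid in the frame of cradle between -0.008 and 0.008 m and y of cartridge_mid in the frame of cradle between -0.05 and 0.05 m and z of cartridge_mid in the frame of cradle between 0.027 and 0.037 m and angle between the z axis of cartridge and the y axis of cradle, either way round below 0.1 rad and linear speed of cartridge below 0.02 m/s and value of joint keeper below 0.08 rad), for 0.2 s.
At the end, for the whole second after the job is handed in: The cartridge lies at rest on the cradle's floor, along the trough (axis level within 0.08 rad and along the cradle within 0.1 rad, its mid point within 8 mm of the trough's centre line, 50 mm along it and 5 mm of its lying height), and the keeper is closed to under 0.08 rad (all of step 2); the robot touches nothing.
It fails at once if the cartridge is lifted (underside centre over 45 mm or mid point over 100 mm above the table; tipping alone stays below 32 and 84 mm) (height (world z) of cartridge above 0.045 m or height (world z) of cartridge_mid above 0.1 m).
It fails at once if the cartridge is squeezed or shoved hard (over 15 N from the fingers) (contact force between the fingers and cartridge above 15 N).
It fails at once if a sleeve or pod is moved more than 20 mm or tipped (distance of any of pod1, pod2, sleeve1, sleeve2 from where it was at the start of the episode above 0.02 m or angle between any of pod1, pod2, sleeve1, sleeve2's own z axis and vertical above 0.4 rad).
It also fails if it takes over 45 s, if anything falls off the work surface, if the arm or the gripper's body presses on something with over 40 N, if the wrist force passes 120 N, or if a joint passes its speed limit or range.

## Robot

A 6-joint arm with a two-finger parallel gripper is mounted at the origin on the work surface. World frame = base frame: x ahead of the robot, y to its left, z up, the work surface at z = 0. Lengths are in m, angles in rad, forces in N, time in s.
With the tool pointing down it reaches from about 0.25 to 0.725 m from the base axis. Payload 4 kg.
Tool frame: the origin (TCP) lies at the very end of the fingers, on their centre line; the grasp point (between the pads) lies 19 mm behind it; z points along the fingers, y is the line along which they close (so a half turn about z gives the same grasp; the last joint's range is limited). The gripper opens to 85 mm and grips with 20 to 120 N. Pads are 22 mm wide; open, the fingers measure 114 mm over their backs; the gripper's body (76 mm by 85 mm) begins 54 mm behind the grasp point. The pads swing forward as they close: fully open they stand 13 mm farther back than shut.
Start: joints at [-1.255, 0.241, 0.005, 1.335, 0, 1.571], TCP at [0.155, -0.475, 0.231] pointing down, gripper open.
Joint ranges: [-2.72, 2.72], [-1.05, 1.87], [-1.09, 1.28], [-1.99, 2.15], [-1.42, 1.44], [-3.14, 3.14]. Speed limits (rad/s): [2.79, 2.79, 3.14, 3.14, 3.14, 3.14].

## Interface

Orientations are given as a unit quaternion [x, y, z, w].
In Python, from workcell import monitor, viewer, job gives the robot as it stands.
- The arm moves only by the tool arm_command, never from a script. Its argument "increments" is a list of rows, each an object of numbers: "dx", "dy", "dz": the shift along the tool's x, y, z in cm; "wx", "wy", "wz": the turn, a rotation vector about the tool's x, y, z in rad; "grip": the finger opening in cm, from 0 to 8.54. In form: [{"dx": .., "dy": .., "dz": .., "wx": .., "wy": .., "wz": .., "grip": ..}, ...]. A call has 1 to 10 rows; each row is the pose to reach, as a shift and turn from the pose commanded when the call began, along the tool's axes at that moment; what a row does not reach only later rows make up. A row lasts 1/10 s, in which the tool goes at most 50 mm and 8.59 degrees, less where a joint would pass 70% of its speed; a pose out of reach is approached as far as the arm can. A call with a gripper value outside its range is refused whole. The fingers move at their own pace and stop on an object; the grip force is fixed at half the most. Time passes only in rows, so rows that repeat a pose let the fingers close. It gives the time, the measured TCP pose, the force, the opening and the grip force at its end, in the units of the state.
- monitor.get_obs(): the state, without advancing time (a new reading comes with each control period).
- viewer.camera(name): name is "side" or "top"; returns (picture, depth): 400x640x3 uint8, red, green, blue; 400x640 float32, m along the optical axis (not along the pixel's ray), 0 where there is no reading.
- viewer.get_calibration(name): a dict with "fovy" (degrees; the focal length in pixels is half the picture's height over the tangent of half this angle, whatever the lens; pixels are square), "cx", "cy" (the principal point, pixels), "view" (4x4, takes a point from world to camera coordinates). Camera axes: x right, y up, looking along -z (the intrinsics and any distortion apply to the point x, -y, -z); pixel columns grow to the right and rows downward; lengths in m; the calibration is good to about 2 mm. A picture is of the moment at which its call begins. get_calibration takes no time and is no camera call.
- job.job_done(): hands the job in; it is judged then, once.
The state is a dict: "clock": time; "joint_pos": joint angles; "joint_vel": joint speeds; "tau": joint torques, N m; "eef_pos": TCP position; "tool_rot": TCP orientation; "ft_force": force on the tool from outside, world axes, zero at the start; "ft_torque": the same for the moment, N m; "grip_width": finger opening in m; "grasp_force": force on a finger pad.
Only numpy, scipy, OpenCV 4.12 (cv2) and the standard library are available. Lean on these libraries where they do the work, as an engineer would, in place of code of your own. Each camera call takes 0.05 s, during which the arm holds its last target. There are 200 camera calls.

## Working session

There is one attempt and no reset: what is moved stays moved. The work goes in short steps, Python scripts to look and compute and a tool call to move; the robot and the scene stay as the last step left them, time stands still between calls to the robot, and variables do not carry over. Pictures are saved under pics/ and viewed, at most 10 in all, crops included, and the job is handed in when it is done.

Besides the shell and the picture viewer there is one more tool, called by a JSON object that holds its "fn" and its "kwargs". arm_command: Moves the arm, as the interface text tells. Its arguments: {"type":"object","properties":{"increments":{"type":"array","items":{"type":"object","properties":{"dx":{"type":"number"},"dy":{"type":"number"},"dz":{"type":"number"},"wx":{"type":"number"},"wy":{"type":"number"},"wz":{"type":"number"},"grip":{"type":"number"}}}}},"required":["increments"]}

```bash
mkdir -p pics; cat > h.py <<'E'
import numpy as np, cv2
from workcell import monitor, viewer, job
def cam(n):
    im,d=viewer.camera(n); c=viewer.get_calibration(n); return im,d,c
def K(c,h=400):
    f=h/2/np.tan(np.radians(c['fovy'])/2); return f,c['cx'],c['cy']
def ray(c,u,v):
    f,cx,cy=K(c); V=np.array(c['view']); R=V[:3,:3]; o=-R.T@V[:3,3]
    d=R.T@np.array([(u-cx)/f,-(v-cy)/f,-1]); return o,d
def onz(c,u,v,z):
    o,d=ray(c,u,v); return o+d*(z-o[2])/d[2]
def cloud(c,d):
    f,cx,cy=K(c); v,u=np.mgrid[:400,:640]; V=np.array(c['view']); R=V[:3,:3]
    p=np.stack([(u-cx)/f*d,-(v-cy)/f*d,-d],-1); return (p-V[:3,3])@R
def proj(c,p):
    f,cx,cy=K(c); V=np.array(c['view']); q=V[:3,:3]@np.array(p)+V[:3,3]; return cx+f*q[0]/-q[2], cy-f*q[1]/-q[2]
E
python3 - <<'E'
from h import *
for n in('side','top'):
    im,d,c=cam(n); cv2.imwrite(f'pics/{n}0.png',im[...,::-1]); np.savez(f'{n}0.npz',im=im,d=d); print(n,c)
print(monitor.get_obs())
E
```

```text
side {'fovy': 44.162497470041075, 'cx': 315.9238464280647, 'cy': 199.67640767611317, 'view': array([[-0.86838354, -0.49546793,  0.02053177,  0.46234596],
       [ 0.31559633, -0.52024638,  0.79356327, -0.2431879 ],
       [-0.38250357,  0.69559703,  0.60814125, -0.94675848],
       [ 0.        ,  0.        ,  0.        ,  1.        ]])}
top {'fovy': 55.72450022694586, 'cx': 320.6039364647634, 'cy': 203.0254747630294, 'view': array([[ 0.025882  , -0.99912006, -0.03300348, -0.00550902],
       [ 0.98416115,  0.01967479,  0.17618095, -0.53323562],
       [-0.17537658, -0.03704066,  0.98380437, -0.83434115],
       [ 0.        ,  0.        ,  0.        ,  1.        ]])}
{'clock': 0.1, 'joint_pos': array([-1.25499767e+00,  2.41338671e-01,  3.86242782e-03,  1.33520592e+00,
       -1.39131247e-05,  1.57083903e+00]), 'joint_vel': array([ 0.00013349, -0.00105614,  0.00110164, -0.00067743,  0.00119723,
        0.0001952 ]), 'tau': array([-8.24193903e-04, -3.73138332e+01,  2.53010005e+01,  1.08584072e-02,
       -1.95867318e-05,  5.03790460e-06]), 'eef_pos': array([ 0.15510793, -0.4747372 ,  0.23050279]), 'tool_rot': array([ 9.87562697e-01,  1.57222867e-01, -1.55158146e-04, -9.30091076e-04]), 'ft_force': array([-0.28338654, -0.06977721, -0.81231524]), 'ft_torque': array([-0.03020932,  0.04087346,  0.04566114]), 'grasp_force': 0.0, 'grip_width': 0.08533258803146995}
```

View pics/side0.png

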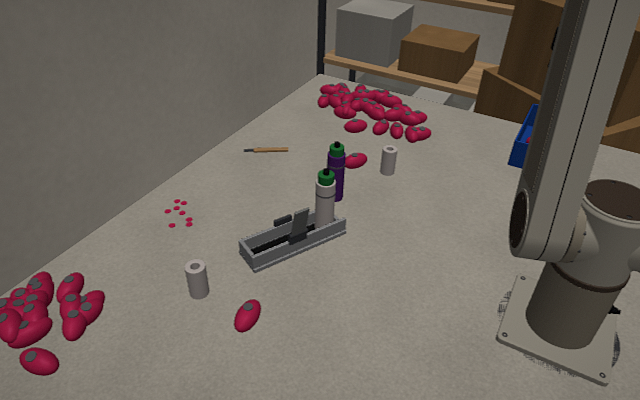

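View pics/top0.png

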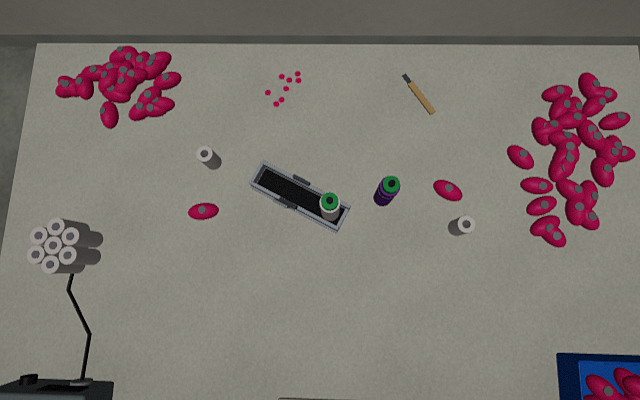

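Side view: the white cartridge with its green cap is at (326,200), the purple look-alike at (337,170), the cradle at (292,240) and the keeper at (299,225). The sleeves are at (198,280) and (389,160), and the pods at (247,315) and (355,160).
Top view: the white cartridge's cap is at (330,201), the purple one at (389,186), and the cradle runs from (262,165) to (345,228).
Candidates for the cartridge: white at (330,201), purple at (389,186), sleeves at (206,154) and (464,226). I choose the white, tall, green-capped one standing in the cradle.

```bash
python3 - <<'E'
from h import *
cs={n:viewer.get_calibration(n) for n in('side','top')}
D={n:np.load(f'{n}0.npz') for n in cs}
# cap green blobs
for n in cs:
    im=D[n]['im']; hsv=cv2.cvtColor(im,cv2.COLOR_RGB2HSV)
    m=cv2.inRange(hsv,(45,100,40),(85,255,255)); k,l,s,ce=cv2.connectedComponentsWithStats(m)
    P=cloud(cs[n],D[n]['d'])
    for i in range(1,k):
        if s[i,4]>15: print(n,'green',s[i],ce[i].round(1),onz(cs[n],*ce[i],.155).round(4),np.median(P[l==i],0).round(4))
# cradle contour top: points of height 30..45mm in window
P=cloud(cs['top'],D['top']['d']); 
win=np.zeros((400,640),bool); win[150:245,240:360]=1
m=win&(P[...,2]>.036)&(P[...,2]<.047); q=P[m]; print('n',m.sum(), 'table z',np.median(P[300:340,200:500,2]))
r=cv2.minAreaRect(q[:,:2].astype(np.float32)*1000); print('walls rect mm',r, cv2.boxPoints(r).round(1).tolist())
for n,b in(('top',(150,250,240,360)),('side',(130,280,225,360))):
    a=D[n]['im'][b[0]:b[1],b[2]:b[3],::-1]; f=6 if n=='top' else 4
    cv2.imwrite(f'pics/{n}_crop.png',cv2.resize(a,None,fx=5 if n=='top' else 4,fy=5 if n=='top' else 4,interpolation=cv2.INTER_CUBIC))
# keeper candidates: points above 70mm near cradle, by side depth
for n in cs:
    P=cloud(cs[n],D[n]['d']); w=(P[...,2]>.075)&(P[...,2]<.145)&(abs(P[...,0]-.5)<.15)&(abs(P[...,1])<.15)
    k,l,s,ce=cv2.connectedComponentsWithStats(w.astype(np.uint8))
    for i in range(1,k):
        if s[i,4]>15: print(n,s[i],ce[i].round(1),P[l==i].min(0).round(3),P[l==i].max(0).round(3))
# pods & sleeves
P=cloud(cs['top'],D['top']['d'])
for nm,(u,v) in dict(s1=(206,153),s2=(465,225),p1=(203,211),p2=(447,190),purple=(389,186)).items(): print(nm,P[v-3:v+4,u-3:u+4].reshape(-1,3).mean(0).round(3))
E
```

```text
side green [330 144  14  13 147] [336.5 150.5] [ 0.5482 -0.1178  0.155 ] [ 0.5535 -0.1291  0.1482]
side green [318 170  17  16 189] [326.1 177.8] [ 0.5158 -0.0083  0.155 ] [ 0.5136 -0.0044  0.1595]
top green [382 176  18  18 206] [390.5 184.4] [ 0.5556 -0.1395  0.155 ] [ 0.5559 -0.1392  0.1496]
top green [321 193  17  17 198] [329.1 201.1] [ 0.5184 -0.0146  0.155 ] [ 0.5161 -0.0147  0.1594]
n 645 table z -0.00036215462473483087
walls rect mm ((553.9922485351562, 59.6298828125), (240.01760864257812, 67.40203857421875), 63.24585723876953) [[469.8999938964844, -32.400001525878906], [530.0999755859375, -62.70000076293945], [638.0999755859375, 151.60000610351562], [577.9000244140625, 182.0]]
side [315 150  30  62 924] [329.3 181.8] [ 0.498 -0.149  0.075] [0.581 0.011 0.145]
side [291 207  18  25 297] [299.6 219.2] [0.508 0.073 0.075] [0.538 0.11  0.137]
top [377 177  17  24 184] [383.7 192.6] [ 0.535 -0.15   0.077] [ 0.578 -0.119  0.144]
top [319 194  21  24 166] [329.6 209.6] [ 0.495 -0.036  0.075] [0.536 0.007 0.145]
top [273 199  20  10  99] [282.4 203.5] [0.506 0.069 0.076] [0.532 0.104 0.135]
s1 [0.645 0.281 0.063]
s2 [ 0.488 -0.322  0.052]
p1 [0.51  0.285 0.039]
p2 [ 0.572 -0.288  0.038]
purple [ 0.553 -0.137  0.153]
```

View pics/top_crop.png

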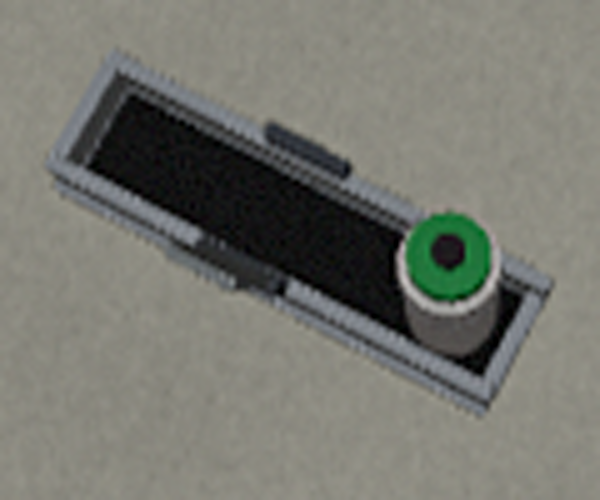

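View pics/side_crop.png

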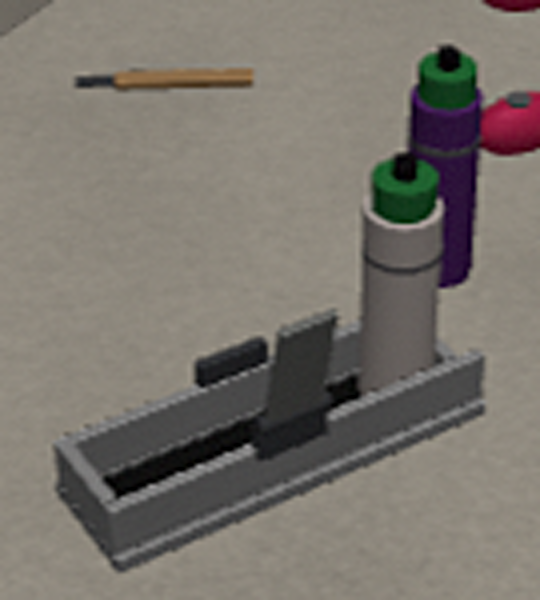

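The crops confirm the choice. The white tube with the green cap stands in the cradle at top (330,201), and the keeper leans out on the robot side at top (287,203). Measured cradle centre is (0.554, 0.060) with its y axis at 63.25°, and the cartridge is at cradle (0, -83 mm). First I go behind the cartridge with the fingers shut.

{"fn": "arm_command", "kwargs": {"increments": [{"dx": 3.5,"dy": -2.2,"wz": -0.08,"grip": 0},{"dx": 7,"dy": -4.4,"wz": -0.16,"grip": 0},{"dx": 10.5,"dy": -6.6,"wz": -0.24,"grip": 0},{"dx": 14,"dy": -8.8,"wz": -0.32,"grip": 0},{"dx": 17.5,"dy": -11,"wz": -0.4,"grip": 0},{"dx": 21,"dy": -13.2,"wz": -0.48,"grip": 0},{"dx": 24.5,"dy": -15.4,"wz": -0.56,"grip": 0},{"dx": 28,"dy": -17.6,"wz": -0.64,"grip": 0},{"dx": 31.5,"dy": -19.8,"wz": -0.72,"grip": 0},{"dx": 35,"dy": -22,"wz": -0.788,"grip": 0}]}}

```text
validation failed for argument at $.in...
```

```bash
cat >> h.py <<'E'
C=np.array([.554,.060]); YA=np.radians(63.25); YC=np.array([np.cos(YA),np.sin(YA)]); XC=np.array([YC[1],-YC[0]])
def st():
    from scipy.spatial.transform import Rotation as R
    o=monitor.get_obs(); p=o['eef_pos']; r=R.from_quat(o['tool_rot']).as_matrix(); d=p[:2]-C
    print('t %.2f cradle x %.1f y %.1f z %.1f mm; toolx ang %.2f deg, toolz %s F %s grip %.3f'%(o['clock'],1e3*d@XC,1e3*d@YC,1e3*p[2],np.degrees(np.arctan2(r[1,0],r[0,0])),r[:,2].round(3),o['ft_force'].round(2),o['grip_width']))
E
python3 -c "from h import *; st()"
```

```text
t 0.10 cradle x -115.5 y -657.0 z 230.5 mm; toolx ang 18.09 deg, toolz [-0.001  0.002 -1.   ] F [-0.28 -0.07 -0.81] grip 0.085
```

The call was refused on its format, so I'm giving every key.

{"fn": "arm_command", "kwargs": {"increments": [{"dx": 3.5,"dy": -2.2,"dz": 0,"wx": 0,"wy": 0,"wz": -0.08,"grip": 0},{"dx": 7,"dy": -4.4,"dz": 0,"wx": 0,"wy": 0,"wz": -0.16,"grip": 0}]}}

```text
clock: 0.3
eef_pos: [0.208, -0.4112, 0.2305]
tool_rot: [0.972, 0.236, -0.0, -0.001]
ft_force: [1.4, 0.2, -0.1]
grip_width: 0.0593
grasp_force: 0.0
```

```bash
python3 -c "from h import *; st()"
```

```text
t 0.30 cradle x -96.9 y -576.5 z 230.5 mm; toolx ang 27.27 deg, toolz [-0.     0.001 -1.   ] F [ 1.43  0.15 -0.05] grip 0.059
```

{"fn": "arm_command", "kwargs": {"increments": [{"dx": 4.06,"dy": -1.75,"dz": 0,"wx": 0,"wy": 0,"wz": -0.063,"grip": 0},{"dx": 8.12,"dy": -3.5,"dz": 0,"wx": 0,"wy": 0,"wz": -0.126,"grip": 0},{"dx": 12.18,"dy": -5.25,"dz": 0,"wx": 0,"wy": 0,"wz": -0.188,"grip": 0},{"dx": 16.24,"dy": -7,"dz": 0,"wx": 0,"wy": 0,"wz": -0.251,"grip": 0},{"dx": 20.3,"dy": -8.75,"dz": 0,"wx": 0,"wy": 0,"wz": -0.314,"grip": 0},{"dx": 24.36,"dy": -10.5,"dz": 0,"wx": 0,"wy": 0,"wz": -0.377,"grip": 0},{"dx": 28.42,"dy": -12.25,"dz": 0,"wx": 0,"wy": 0,"wz": -0.44,"grip": 0},{"dx": 32.48,"dy": -14,"dz": 0,"wx": 0,"wy": 0,"wz": -0.502,"grip": 0},{"dx": 36.5,"dy": -15.75,"dz": 0,"wx": 0,"wy": 0,"wz": -0.565,"grip": 0},{"dx": 40.57,"dy": -17.49,"dz": 0,"wx": 0,"wy": 0,"wz": -0.628,"grip": 0}]}}

```text
clock: 1.3
eef_pos: [0.4893, -0.0687, 0.231]
tool_rot: [0.851, 0.526, -0.0, -0.0]
ft_force: [0.6, -1.3, 0.6]
grip_width: 0.0004
grasp_force: 0.0
```

```bash
python3 - <<'E'
from h import *
st()
for n in('side','top'):
    im,d,c=cam(n); cv2.imwrite(f'pics/{n}1.png',im[...,::-1])
a=cv2.imread('pics/side1.png')[90:290,200:440]; cv2.imwrite('pics/s1c.png',cv2.resize(a,None,fx=3,fy=3,interpolation=cv2.INTER_CUBIC))
E
```

```text
t 1.30 cradle x 0.1 y -144.1 z 231.0 mm; toolx ang 63.41 deg, toolz [-0.001 -0.    -1.   ] F [ 0.59 -1.33  0.63] grip 0.000
```

View pics/s1c.png

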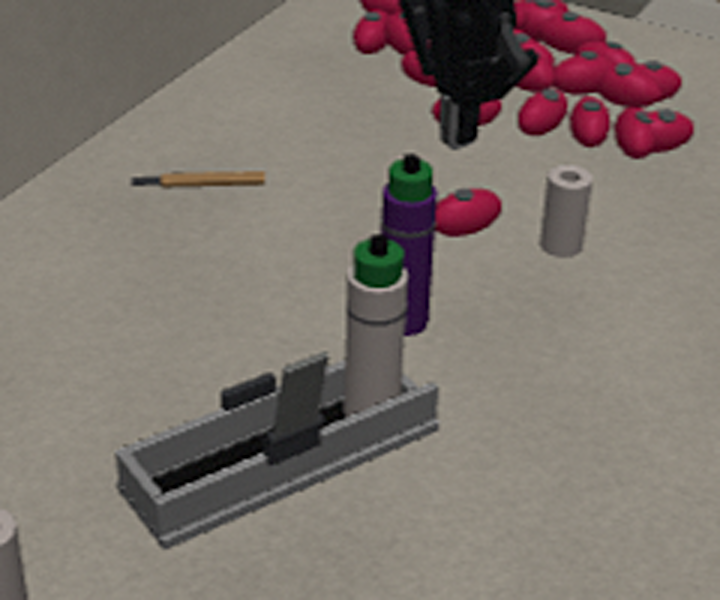

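The shut fingers hang behind and above the cartridge, with the tip at crop (458,145). The purple one stands well to the side. Now I descend behind the cartridge.

{"fn": "arm_command", "kwargs": {"increments": [{"dx": 0,"dy": 0,"dz": 3,"wx": 0,"wy": 0,"wz": 0,"grip": 0},{"dx": 0,"dy": 0,"dz": 6,"wx": 0,"wy": 0,"wz": 0,"grip": 0},{"dx": 0,"dy": 0,"dz": 9,"wx": 0,"wy": 0,"wz": 0,"grip": 0},{"dx": 0,"dy": 0,"dz": 11.3,"wx": 0,"wy": 0,"wz": 0,"grip": 0},{"dx": 0,"dy": 0,"dz": 11.3,"wx": 0,"wy": 0,"wz": 0,"grip": 0}]}}

```text
clock: 1.9
eef_pos: [0.485, -0.0705, 0.1148]
tool_rot: [0.852, 0.524, -0.003, -0.003]
ft_force: [-1.9, 0.7, -0.8]
grip_width: 0.0003
grasp_force: 0.0
```

{"fn": "arm_command", "kwargs": {"increments": [{"dx": 0.6,"dy": 0,"dz": 0,"wx": 0,"wy": 0,"wz": 0,"grip": 0},{"dx": 1.2,"dy": 0,"dz": 0,"wx": 0,"wy": 0,"wz": 0,"grip": 0},{"dx": 1.6,"dy": 0,"dz": 0,"wx": 0,"wy": 0,"wz": 0,"grip": 0},{"dx": 2.0,"dy": 0,"dz": 0,"wx": 0,"wy": 0,"wz": 0,"grip": 0},{"dx": 2.4,"dy": 0,"dz": 0,"wx": 0,"wy": 0,"wz": 0,"grip": 0},{"dx": 2.8,"dy": 0,"dz": 0,"wx": 0,"wy": 0,"wz": 0,"grip": 0},{"dx": 3.2,"dy": 0,"dz": 0,"wx": 0,"wy": 0,"wz": 0,"grip": 0},{"dx": 3.6,"dy": 0,"dz": 0,"wx": 0,"wy": 0,"wz": 0,"grip": 0},{"dx": 4.0,"dy": 0,"dz": 0,"wx": 0,"wy": 0,"wz": 0,"grip": 0}]}}

```text
clock: 2.8
eef_pos: [0.5068, -0.0345, 0.1183]
tool_rot: [0.852, 0.524, -0.0, 0.0]
ft_force: [-0.5, 0.2, -0.1]
grip_width: -0.0003
grasp_force: 0.2
```

```bash
cat >> h.py <<'E'
def cap():
    im,d,c=cam('top'); hsv=cv2.cvtColor(im,cv2.COLOR_RGB2HSV)
    m=cv2.inRange(hsv,(45,100,40),(85,255,255)); P=cloud(c,d); k,l,s,ce=cv2.connectedComponentsWithStats(m)
    for i in range(1,k):
        if s[i,4]>10:
            q=np.median(P[l==i],0); e=q[:2]-C; print('cap px',ce[i].round(0),s[i,4],'cradle x %.1f y %.1f z %.1f'%(1e3*e@XC,1e3*e@YC,1e3*q[2]))
    return im
E
python3 -c "
from h import *
st(); cap()"
```

```text
t 2.80 cradle x 0.4 y -105.6 z 118.3 mm; toolx ang 63.24 deg, toolz [-0. -0. -1.] F [-0.45  0.2  -0.07] grip -0.000
cap px [395. 185.] 94 cradle x 95.8 y -186.2 z 149.5
```

{"fn": "arm_command", "kwargs": {"increments": [{"dx": 0.4,"dy": 0,"dz": 0,"wx": 0,"wy": 0,"wz": 0,"grip": 0},{"dx": 0.8,"dy": 0,"dz": 0,"wx": 0,"wy": 0,"wz": 0,"grip": 0},{"dx": 1.2,"dy": 0,"dz": 0,"wx": 0,"wy": 0,"wz": 0,"grip": 0},{"dx": 1.6,"dy": 0,"dz": 0,"wx": 0,"wy": 0,"wz": 0,"grip": 0},{"dx": 1.9,"dy": 0,"dz": 0,"wx": 0,"wy": 0,"wz": 0,"grip": 0}]}}

```text
clock: 3.35
eef_pos: [0.5154, -0.0173, 0.1183]
tool_rot: [0.851, 0.524, 0.0, -0.0]
ft_force: [0.4, -0.5, -0.2]
grip_width: -0.0002
grasp_force: 0.0
```

```bash
python3 -c "
from h import *
st(); im,d,c=cam('side'); cv2.imwrite('pics/s2c.png',cv2.resize(im[90:290,200:440,::-1],None,fx=3,fy=3,interpolation=cv2.INTER_CUBIC))"
```

```text
t 3.35 cradle x 0.4 y -86.4 z 118.3 mm; toolx ang 63.25 deg, toolz [ 0.  0. -1.] F [ 0.4  -0.49 -0.25] grip -0.000
```

View pics/s2c.png

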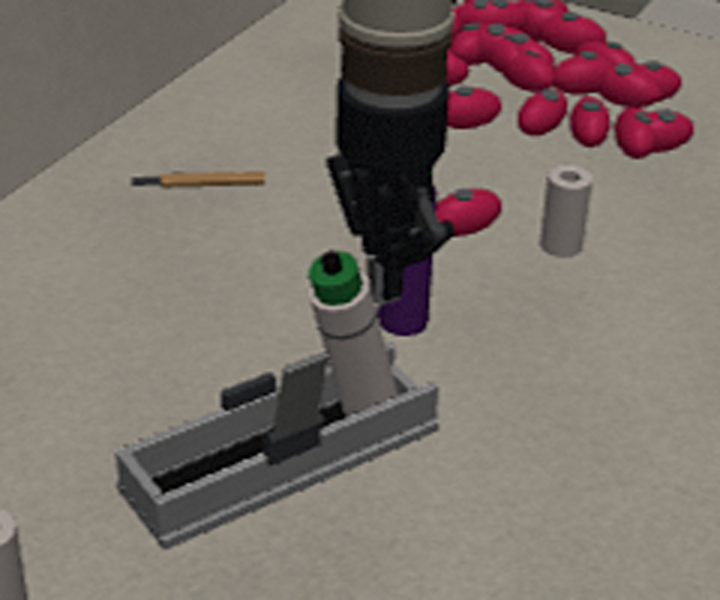

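The cartridge is leaning about 15° toward +y, with its cap at (335,275). I push on slowly.

{"fn": "arm_command", "kwargs": {"increments": [{"dx": 0.3,"dy": 0,"dz": 0,"wx": 0,"wy": 0,"wz": 0,"grip": 0},{"dx": 0.6,"dy": 0,"dz": 0,"wx": 0,"wy": 0,"wz": 0,"grip": 0},{"dx": 0.9,"dy": 0,"dz": 0,"wx": 0,"wy": 0,"wz": 0,"grip": 0},{"dx": 1.2,"dy": 0,"dz": 0,"wx": 0,"wy": 0,"wz": 0,"grip": 0},{"dx": 1.5,"dy": 0,"dz": 0,"wx": 0,"wy": 0,"wz": 0,"grip": 0},{"dx": 1.5,"dy": 0,"dz": 0,"wx": 0,"wy": 0,"wz": 0,"grip": 0},{"dx": 1.5,"dy": 0,"dz": 0,"wx": 0,"wy": 0,"wz": 0,"grip": 0},{"dx": 1.5,"dy": 0,"dz": 0,"wx": 0,"wy": 0,"wz": 0,"grip": 0}]}}

```text
clock: 4.2
eef_pos: [0.5219, -0.0044, 0.1183]
tool_rot: [0.852, 0.524, -0.0, 0.0]
ft_force: [0.2, -0.3, -0.6]
grip_width: -0.0
grasp_force: 0.0
```

```bash
python3 -c "
from h import *
st();cap(); im,d,c=cam('side'); cv2.imwrite('pics/s3c.png',cv2.resize(im[90:290,200:440,::-1],None,fx=3,fy=3,interpolation=cv2.INTER_CUBIC))"
```

```text
t 4.20 cradle x 0.4 y -71.9 z 118.3 mm; toolx ang 63.24 deg, toolz [-0. -0. -1.] F [ 0.19 -0.32 -0.59] grip -0.000
cap px [264. 180.] 21 cradle x -9.8 y 87.3 z 43.4
cap px [391. 184.] 205 cradle x 91.1 y -177.1 z 149.4
```

View pics/s3c.png

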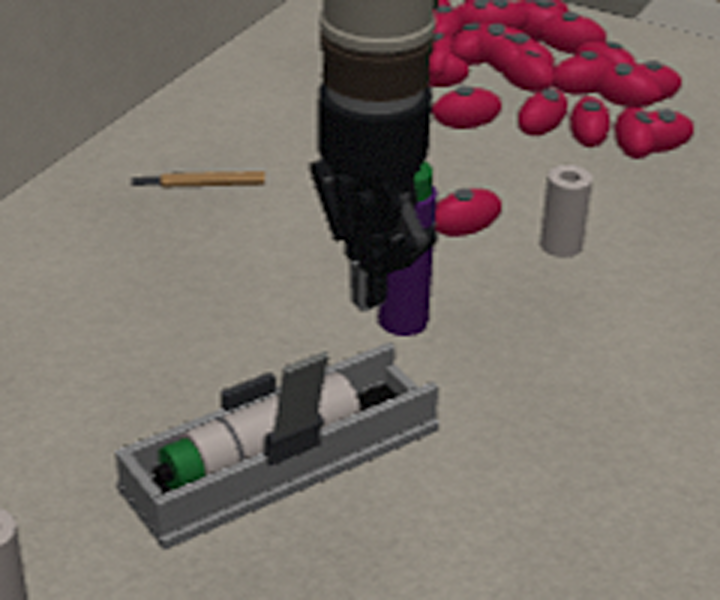

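The cartridge lies in the trough with its cap at (182,462), and the keeper is still up at (300,395). Next I go round to the keeper's outer side.

{"fn": "arm_command", "kwargs": {"increments": [{"dx": 0,"dy": 0,"dz": -2.5,"wx": 0,"wy": 0,"wz": 0,"grip": 0},{"dx": 0,"dy": -3,"dz": -5,"wx": 0,"wy": 0,"wz": 0,"grip": 0},{"dx": 1,"dy": -6,"dz": -5,"wx": 0,"wy": 0,"wz": 0,"grip": 0},{"dx": 3.5,"dy": -9,"dz": -5,"wx": 0,"wy": 0,"wz": 0,"grip": 0},{"dx": 6,"dy": -9,"dz": -5,"wx": 0,"wy": 0,"wz": 0,"grip": 0},{"dx": 8.2,"dy": -9,"dz": -4,"wx": 0,"wy": 0,"wz": 0,"grip": 0},{"dx": 8.2,"dy": -9,"dz": -1,"wx": 0,"wy": 0,"wz": 0,"grip": 0},{"dx": 8.2,"dy": -9,"dz": 1.3,"wx": 0,"wy": 0,"wz": 0,"grip": 0},{"dx": 8.2,"dy": -9,"dz": 1.3,"wx": 0,"wy": 0,"wz": 0,"grip": 0}]}}

```text
clock: 5.2
eef_pos: [0.4757, 0.1089, 0.1023]
tool_rot: [0.851, 0.524, -0.003, -0.001]
ft_force: [-0.7, 0.4, 0.3]
grip_width: 0.0001
grasp_force: 0.0
```

```bash
cat >> h.py <<'E'
def keeper():
    for n in('side','top'):
        im,d,c=cam(n); P=cloud(c,d); e=P[...,:2]-C; x=e@XC; y=e@YC; z=P[...,2]
        m=(abs(y-.010)<.013)&(z>.064)&(z<.15)&(x>-.06)&(x<.06)&(im.max(-1)>0)
        if m.sum()>5:
            t=np.percentile(z[m],[5,50,95]); print(n,m.sum(),'z pct',t.round(3),'x pct',np.percentile(x[m],[5,50,95]).round(3))
        else: print(n,'none')
E
python3 -c "
from h import *
st();cap();keeper(); im,d,c=cam('side'); cv2.imwrite('pics/s4c.png',cv2.resize(im[90:290,200:440,::-1],None,fx=3,fy=3,interpolation=cv2.INTER_CUBIC))"
```

```text
t 5.20 cradle x -91.9 y 8.5 z 102.3 mm; toolx ang 63.27 deg, toolz [-0.007 -0.002 -1.   ] F [-0.65  0.43  0.26] grip 0.000
cap px [268. 177.] 103 cradle x 3.6 y 83.6 z 46.9
cap px [391. 184.] 205 cradle x 91.3 y -177.2 z 149.4
side 212 z pct [0.067 0.098 0.133] x pct [-0.048 -0.042 -0.035]
top 33 z pct [0.066 0.106 0.133] x pct [-0.05  -0.04  -0.031]
```

View pics/s4c.png

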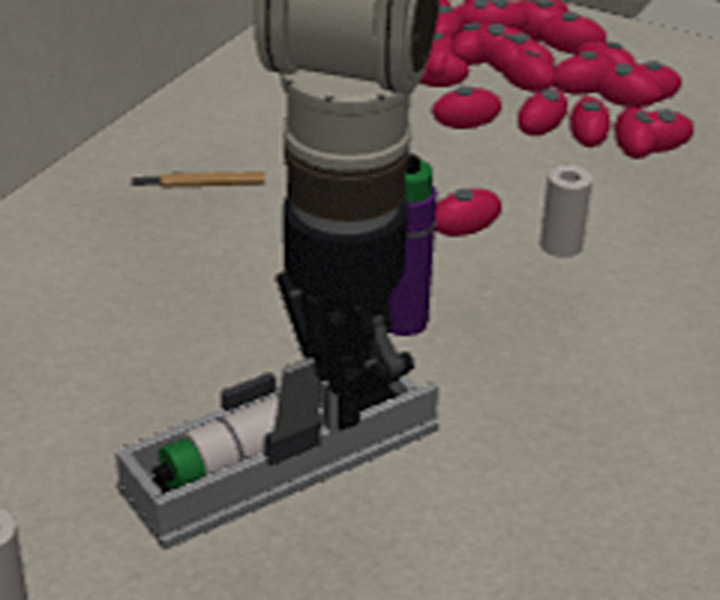

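The fingers are beside the keeper's outer face (bar at (300,395), tips at (348,420)), and the keeper measures about 1.75 rad. I push it over toward +x.

{"fn": "arm_command", "kwargs": {"increments": [{"dx": 0,"dy": 1.2,"dz": 0,"wx": 0,"wy": 0,"wz": 0,"grip": 0},{"dx": 0,"dy": 2.2,"dz": 0,"wx": 0,"wy": 0,"wz": 0,"grip": 0},{"dx": 0,"dy": 3,"dz": 0,"wx": 0,"wy": 0,"wz": 0,"grip": 0},{"dx": 0,"dy": 3.8,"dz": 0,"wx": 0,"wy": 0,"wz": 0,"grip": 0},{"dx": 0,"dy": 4.6,"dz": 0,"wx": 0,"wy": 0,"wz": 0,"grip": 0},{"dx": 0,"dy": 5.4,"dz": 0,"wx": 0,"wy": 0,"wz": 0,"grip": 0},{"dx": 0,"dy": 6.2,"dz": 0,"wx": 0,"wy": 0,"wz": 0,"grip": 0},{"dx": 0,"dy": 7,"dz": 0,"wx": 0,"wy": 0,"wz": 0,"grip": 0},{"dx": 0,"dy": 7.8,"dz": 0,"wx": 0,"wy": 0,"wz": 0,"grip": 0},{"dx": 0,"dy": 8.4,"dz": 0,"wx": 0,"wy": 0,"wz": 0,"grip": 0}]}}

```text
clock: 6.4
eef_pos: [0.5543, 0.0712, 0.1053]
tool_rot: [0.852, 0.524, 0.0, 0.0]
ft_force: [-1.3, 0.1, 0.4]
grip_width: -0.0
grasp_force: 0.4
```

```bash
python3 -c "
from h import *
st();cap(); im,d,c=cam('side'); cv2.imwrite('pics/s5c.png',cv2.resize(im[90:290,200:440,::-1],None,fx=3,fy=3,interpolation=cv2.INTER_CUBIC))"
```

```text
t 6.40 cradle x -4.8 y 10.2 z 105.3 mm; toolx ang 63.23 deg, toolz [ 0. -0. -1.] F [-1.3   0.15  0.36] grip -0.000
cap px [391. 184.] 206 cradle x 90.9 y -177.2 z 149.6
```

View pics/s5c.png

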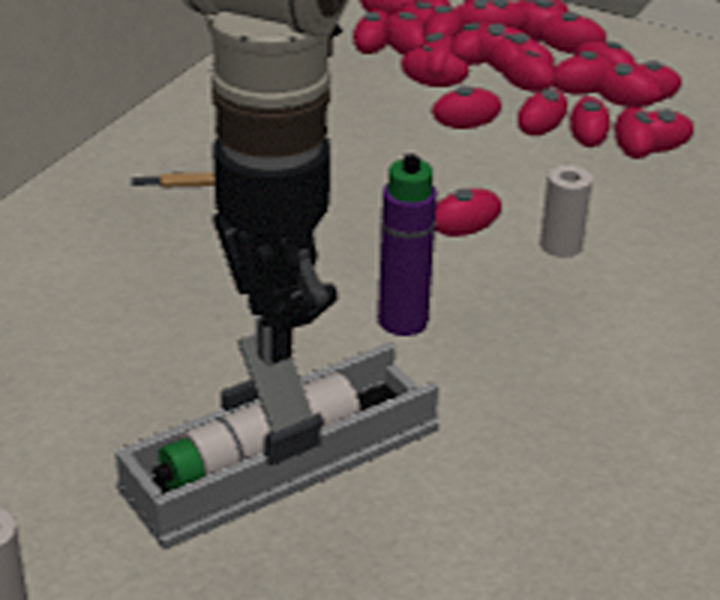

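The keeper is leaning over at about 50°, with its end at (262,345) under the fingertips, and the cartridge hasn't moved. Now I press straight down.

{"fn": "arm_command", "kwargs": {"increments": [{"dx": 0,"dy": 0,"dz": 0.6,"wx": 0,"wy": 0,"wz": 0,"grip": 0},{"dx": 0,"dy": 0,"dz": 1.2,"wx": 0,"wy": 0,"wz": 0,"grip": 0},{"dx": 0,"dy": 0,"dz": 1.8,"wx": 0,"wy": 0,"wz": 0,"grip": 0},{"dx": 0,"dy": 0,"dz": 2.4,"wx": 0,"wy": 0,"wz": 0,"grip": 0},{"dx": 0,"dy": 0.3,"dz": 3,"wx": 0,"wy": 0,"wz": 0,"grip": 0},{"dx": 0,"dy": 0.5,"dz": 3.5,"wx": 0,"wy": 0,"wz": 0,"grip": 0},{"dx": 0,"dy": 0.8,"dz": 3.8,"wx": 0,"wy": 0,"wz": 0,"grip": 0},{"dx": 0,"dy": 1,"dz": 4,"wx": 0,"wy": 0,"wz": 0,"grip": 0},{"dx": 0,"dy": 1,"dz": 4.1,"wx": 0,"wy": 0,"wz": 0,"grip": 0},{"dx": 0,"dy": 1,"dz": 4.1,"wx": 0,"wy": 0,"wz": 0,"grip": 0}]}}

```text
clock: 7.5
eef_pos: [0.5627, 0.0669, 0.0642]
tool_rot: [0.852, 0.524, 0.0, 0.0]
ft_force: [0.8, -0.9, -0.3]
grip_width: 0.0001
grasp_force: 0.0
```

```bash
python3 -c "
from h import *
st()"
```

```text
t 7.50 cradle x 4.7 y 10.1 z 64.2 mm; toolx ang 63.23 deg, toolz [ 0. -0. -1.] F [ 0.84 -0.94 -0.34] grip 0.000
```

Continue down in small steps until a firm contact force shows.

{"fn": "arm_command", "kwargs": {"increments": [{"dx": 0,"dy": 0,"dz": 0.1,"wx": 0,"wy": 0,"wz": 0,"grip": 0},{"dx": 0,"dy": 0,"dz": 0.15,"wx": 0,"wy": 0,"wz": 0,"grip": 0},{"dx": 0,"dy": 0,"dz": 0.15,"wx": 0,"wy": 0,"wz": 0,"grip": 0}]}}

```text
clock: 7.8
eef_pos: [0.5628, 0.067, 0.0631]
tool_rot: [0.852, 0.524, 0.0, 0.0]
ft_force: [0.1, -0.8, 1.2]
grip_width: -0.0006
grasp_force: 0.4
```

{"fn": "arm_command", "kwargs": {"increments": [{"dx": 0,"dy": 0,"dz": 0.05,"wx": 0,"wy": 0,"wz": 0,"grip": 0},{"dx": 0,"dy": 0,"dz": 0.1,"wx": 0,"wy": 0,"wz": 0,"grip": 0},{"dx": 0,"dy": 0,"dz": 0.1,"wx": 0,"wy": 0,"wz": 0,"grip": 0},{"dx": 0,"dy": 0,"dz": 0.1,"wx": 0,"wy": 0,"wz": 0,"grip": 0}]}}

```text
clock: 8.2
eef_pos: [0.5628, 0.067, 0.063]
tool_rot: [0.852, 0.524, 0.001, 0.0]
ft_force: [-0.6, -1.3, 7.0]
grip_width: -0.0002
grasp_force: 3.3
```

The bar is on its stop: the height holds at 63.0 mm while the force rises to 7 N. I retract and check.

{"fn": "arm_command", "kwargs": {"increments": [{"dx": 0,"dy": 0,"dz": -1,"wx": 0,"wy": 0,"wz": 0,"grip": 0},{"dx": 0,"dy": 0,"dz": -4,"wx": 0,"wy": 0,"wz": 0,"grip": 0},{"dx": 0,"dy": 0,"dz": -8,"wx": 0,"wy": 0,"wz": 0,"grip": 0},{"dx": -4,"dy": 0,"dz": -11,"wx": 0,"wy": 0,"wz": 0,"grip": 0},{"dx": -8,"dy": 0,"dz": -13,"wx": 0,"wy": 0,"wz": 0,"grip": 0},{"dx": -12,"dy": 0,"dz": -13,"wx": 0,"wy": 0,"wz": 0,"grip": 0},{"dx": -16,"dy": 0,"dz": -13,"wx": 0,"wy": 0,"wz": 0,"grip": 0},{"dx": -16,"dy": 0,"dz": -13,"wx": 0,"wy": 0,"wz": 0,"grip": 0}]}}

```text
clock: 9.0
eef_pos: [0.4883, -0.079, 0.1926]
tool_rot: [0.853, 0.522, -0.001, 0.0]
ft_force: [0.7, 0.5, 0.9]
grip_width: 0.0001
grasp_force: 0.0
```

```bash
python3 -c "
from h import *
st();cap()
im,d,c=cam('side'); P=cloud(c,d); e=P[...,:2]-C; x=e@XC; y=e@YC; z=P[...,2]
m=(abs(y-.010)<.012)&(z>.055)&(z<.09)&(x>-.03)&(x<.038)
print(m.sum(),'slope',np.polyfit(x[m],z[m],1))
cv2.imwrite('pics/s6c.png',cv2.resize(im[90:290,200:440,::-1],None,fx=3,fy=3,interpolation=cv2.INTER_CUBIC))"
```

```text
t 9.00 cradle x 3.9 y -153.7 z 192.6 mm; toolx ang 62.93 deg, toolz [-0.001 -0.001 -1.   ] F [0.66 0.5  0.88] grip 0.000
cap px [268. 177.] 110 cradle x 1.9 y 83.5 z 46.6
217 slope [-0.00470126  0.06467512]
```

View pics/s6c.png

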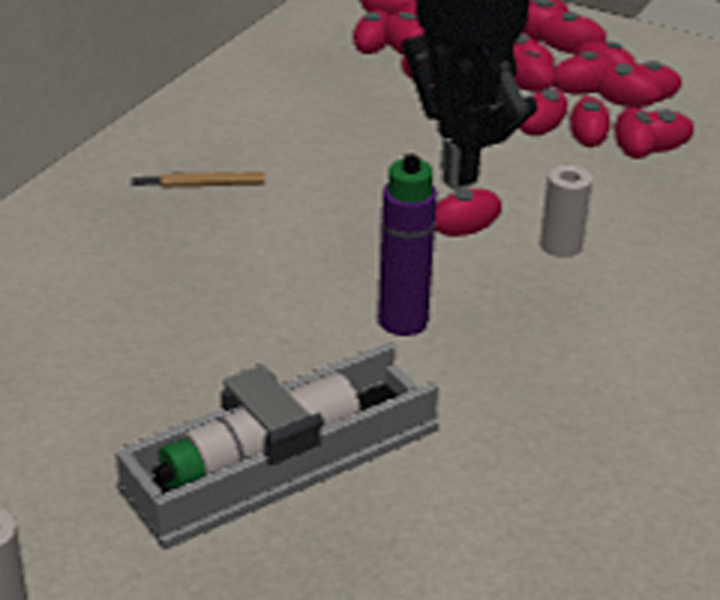

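The keeper lies level across the cartridge at (272,405), with slope about 0. The cartridge is in the trough and the gripper is clear.

```bash
python3 -c "
from h import *
print(job.job_done())"
```

```text
the job is handed in; nothing more can be done
None
```

The cartridge lies along the cradle with the keeper bar closed level over it, the sleeves and pods were never approached, the gripper is clear, and the job is handed in at about 9 s of the 45 s allowed; no verdict came back.

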